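# Test stroke with the foot control of a dispensing pump

## Robot

A 6-joint arm with a two-finger parallel gripper is mounted at the origin on a cart in front of the work surface, level with it; the furniture and walls round the work are solid. World frame = base frame: x ahead of the robot, y to its left, z up, the work surface at z = 0. Lengths are in mm, angles in rad, forces in N, time in s.
With the tool pointing down it reaches from about 275 to 1000 mm from the base axis. Payload 8.4 kg.
Tool frame: the origin (TCP) lies between the finger pads; the fingertips stand 17 mm ahead of it and the grasp point (between the pads) lies 2 mm behind it (r.tcp_to_tips is the distance from the TCP to the fingertips, in mm); z points along the fingers, y is the line along which they close (so a half turn about z gives the same grasp; the last joint's range is limited). The gripper opens to 85 mm and grips with 20 to 120 N. Pads are 22 mm wide; open, the fingers measure 114 mm over their backs; the gripper's body (76 mm by 85 mm) begins 54 mm behind the grasp point. The pads swing forward as they close: fully open they stand 13 mm farther back than shut.
Start: joints at [1.139, 0.353, 1.633, -0, 1.155, -0.002], TCP at [260.43, 568.159, 248.281] pointing down, gripper open.
Joint ranges: [-2.63, 2.63], [-0.92, 2.1], [0.06, 2.66], [-1.3, 4.44], [0, 2.69], [-3.02, 3.02]. Speed limits (rad/s): [2.22, 2.22, 2.79, 3.14, 3.14, 3.14].

## Interface

Orientations are given as [roll, pitch, yaw] about the fixed x, y, z axes, in that order (R = Rz(yaw) Ry(pitch) Rx(roll)).
In Python, from rig import r gives the robot as it stands. The module is installed in compiled form; this text tells all that it offers.
- The arm moves only by the tool apply_moves, never from a script. Its argument "series" is text: rows parted by semicolons, each of 7 numbers parted by spaces: the shift along the tool's x, y, z in cm, then the turn, a rotation vector about the tool's x, y, z in rad, then the gripper's target within -1 to 1 (shut at 1, half-way at 0, fully open at -1). In form: tx ty tz rx ry rz fingers; .... A call has exactly 10 rows; each row shifts and turns the commanded pose from where the row before left it, along the tool's axes as they then stand; what a row does not reach is not made up. A row lasts 1/12 s, in which the tool goes at most 41.7 mm and 7.16 degrees, less where a joint would pass 70% of its speed; a pose out of reach is approached as far as the arm can. A call with a gripper value outside its range is refused whole. The fingers move at their own pace and stop on an object; "squeeze" is the grip in N (left out, the last holds). Time passes only in rows, so rows that do not move let the fingers close, or fill a call up. It gives the time, the measured TCP pose, the force and the opening at its end, in the units of the state.
- r.sense(): the state, without advancing time (a new reading comes with each control period).
- r.grab_frame(name): name is "side" or "top" or "wrist"; returns the picture (420x560x3 uint8, blue, green, red); there is no depth.
- r.camera_info(name): a dict with "K" (3x3 intrinsics, pixels), "extrinsics" (4x4, takes a point from camera to world coordinates). Camera axes: x right, y down, z forward; pixel columns grow to the right and rows downward; lengths in mm; the calibration is good to about 2 mm. A picture is of the moment at which its call begins: read the wrist's pose just before it. camera_info takes no time and is no camera call; for the wrist camera it gives the pose at the moment of the call.
- r.sign_off(): hands the job in, once; it reports no verdict.
The state is a dict: "clock": time; "qpos": joint angles; "qvel": joint speeds; "joint_efforts": joint torques, N m; "eef_pos": TCP position; "tcp_rot": TCP orientation; "contact_force": force on the tool from outside, world axes, zero at the start; "wrist_torque": the same for the moment, N m; "opening": opening from 0.0 (shut) to 1.0 (fully open).
Only numpy, scipy, OpenCV 4.12 (cv2) and the standard library are available. Lean on these libraries where they do the work, as an engineer would, in place of code of your own. Each camera call takes 0.05 s, during which the arm holds its last target. There are 200 camera calls.

## Task

Make a test stroke with the foot control that stands on its low test stand on the bench: first move the lever on the white control box to the long middle mark, so that it stands straight up, and only then press the hinged spring pedal of the foot control right down to its stop, keep it down for about a second and let it come fully up again. Leave the lever at its mark, and leave the small brown bottle in front where it stands.

Things in the scene. Friction and masses are not known exactly. Their poses are not given: they have to be found in the camera images.
- control_box: White box fixed to the bench beside the foot control (either side), 110 (x) x 80 (y) x 45 mm high. Origin: centre of its underside; z up, x away from the robot, up to 0.35 rad askew. The lever swings in its x-z plane, in a slot between two grey half-round cheeks that stand out of its top (radius 45, up to z = 90, y = -25 to 25 mm); their rims carry scale marks, the long wide one at the very top.
- flow_lever (a joint): Angle (rad) of the lever on the control box, 0 to 1.4: 0 leans 0.70 rad from upright towards the robot (the box's -x), 0.70 stands straight up at the long middle mark, 1.4 leans 0.70 rad away from the robot. It starts between 0 and 0.4 and stays where it is left; friction holds it, and about 1.5 N at the crossbar moves it.
- lever_bar (a point): Centre of the black crossbar at the lever's end: a round bar 52 mm long (along the box's y), 18 mm thick, 100 mm from the pivot, above a steel arm 12 mm (x) x 9 mm (y). It can be pushed from either side.
- lever_pivot (a point): Point on the lever's pivot axis (along the box's y), 45 mm above the centre of the box's underside.
- foot_control: Foot control on a low test stand, fixed to the bench: four steel legs 65 mm high, on them an aluminium base 150 (x) x 96 (y) x 13 mm, with a dark tread hinged at its far end between two cheeks (top 110 mm above the bench). Origin: on the bench under the centre of the base; own z up, own x away from the robot, up to 0.35 rad askew.
- pedal (a joint): Angle (rad) of the pedal, 0 up (rest) to 0.26 fully down on its stop. A spring brings it back up: at the pad point about 4 N starts it and about 10 N holds it on the stop.
- pedal_pad (a point): The point to press: on top of the ribbed rubber tread (tread 76 mm wide, rising 0.28 rad towards the robot at rest), on its centre line, 100 mm from the hinge axis and 29 mm short of its free front edge. It lies about 132 mm above the bench at rest and about 106 mm at the stop.
- pedal_hinge (a point): Centre of the pedal's hinge axis (along the foot control's y), 98 mm above the bench, 57 mm along the foot control's x from its origin.
- oil_bottle: Small brown bottle with black cap, 26 mm in diameter, 62 mm high, standing loose near the front edge of the bench. Origin: centre of its underside. Must be left alone.

How it is judged:
By the outcome, as a careful person would: the job done as asked, in the order asked, and still so for the second after the job is handed in, with the robot touching nothing.
It also fails if it takes over 48 s, if anything falls off the work surface, if the arm or the gripper's body presses on something with over 40 N, if the wrist force passes 120 N, or if a joint passes its speed limit or range.

## Working session

There is one attempt and no reset: what is moved stays moved. The work goes in short steps, Python scripts to look and compute and a tool call to move; the robot and the scene stay as the last step left them, time stands still between calls to the robot, and variables do not carry over. Pictures are saved under pics/ and viewed, on a budget of 10 in all, crops included, one or two more only if the job needs it, and the job is handed in when it is done.

Besides the shell and the picture viewer there is one more tool, called after "Request:" as name(argument=value, ...) on one line, values as JSON. apply_moves: Moves the arm, as the interface text tells. Its arguments: {"type":"object","properties":{"series":{"type":"string"},"squeeze":{"type":"number"}},"required":["series"]}

```bash
mkdir -p pics
python3 - <<'E'
from rig import r
import cv2,numpy as np
for n in("side","top"):
    cv2.imwrite(f"pics/{n}0.png",r.grab_frame(n))
    c=r.camera_info(n);print(n,np.round(c["K"],1).tolist(),np.round(c["extrinsics"],3).tolist())
s=r.sense();print(s,r.tcp_to_tips)
E
```

```text
side [[508.5, 0.0, 269.7], [0.0, 508.5, 205.2], [0.0, 0.0, 1.0]] [[1.0, -0.022, -0.007, 504.682], [-0.008, -0.641, 0.767, -1041.442], [-0.021, -0.767, -0.641, 662.224], [0.0, 0.0, 0.0, 1.0]]
top [[382.1, 0.0, 281.3], [0.0, 382.1, 208.8], [0.0, 0.0, 1.0]] [[-0.022, -0.994, 0.109, 410.109], [-1.0, 0.022, 0.002, -378.967], [-0.004, -0.109, -0.994, 936.01], [0.0, 0.0, 0.0, 1.0]]
{'clock': 0.1, 'qpos': array([ 1.13856998e+00,  3.53595504e-01,  1.63403343e+00, -1.07543278e-06,
        1.15518399e+00, -2.38712872e-03]), 'qvel': array([ 8.55264073e-04, -1.53589059e-03,  6.55219251e-05, -9.30642149e-04,
       -1.29602905e-04, -4.05886446e-04]), 'joint_efforts': array([ 1.71510437e-03, -6.06358123e+01, -3.42819035e+01,  2.62348194e-04,
        3.99133743e-03,  7.16784098e-05]), 'eef_pos': array([260.28395187, 567.79767996, 247.6376241 ]), 'tcp_rot': array([-3.14037238e+00, -1.92959525e-06,  2.71175387e+00]), 'contact_force': array([-0.01252789,  0.68220931, -0.5748704 ]), 'wrist_torque': array([ 0.01505221,  0.00044506, -0.01561937]), 'opening': 1.0006167350608957} 17.0
```

View pics/side0.png

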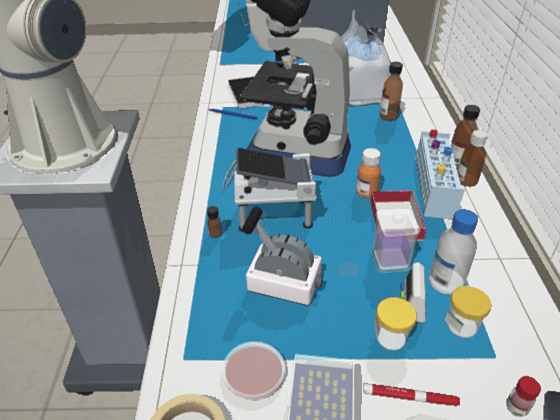

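View pics/top0.png

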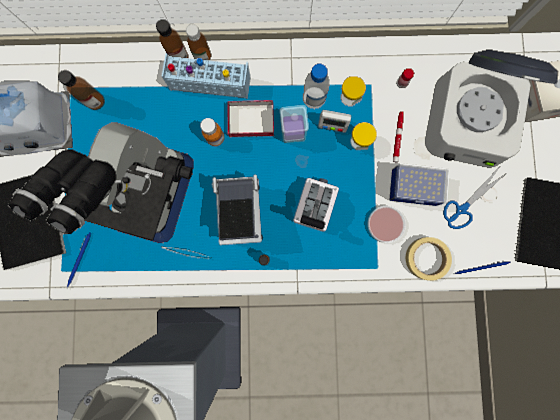

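The side picture shows the box at about (285,270) with its crossbar at (252,220), the pedal at (272,165) and the bottle at (214,222). In the top picture the pedal is at (238,208), the box at (316,203) and the bottle at (263,259). Next I'll enlarge both views.

Run:
```python
import cv2,numpy as np
a=cv2.imread("pics/top0.png")[165:275,200:350]
b=cv2.imread("pics/side0.png")[140:310,200:335]
a=cv2.resize(a,None,fx=5,fy=5,interpolation=cv2.INTER_CUBIC)
cv2.imwrite("pics/topc.png",a)
b=cv2.resize(b,None,fx=3.5,fy=3.5,interpolation=cv2.INTER_CUBIC)
cv2.imwrite("pics/sidec.png",b);print(a.shape,b.shape)
```

```text
(550, 750, 3) (595, 472, 3)
```

View pics/topc.png

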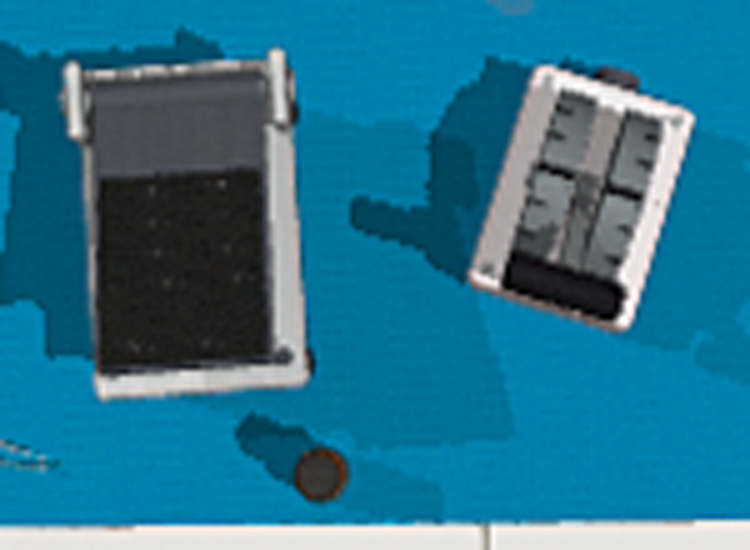

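View pics/sidec.png

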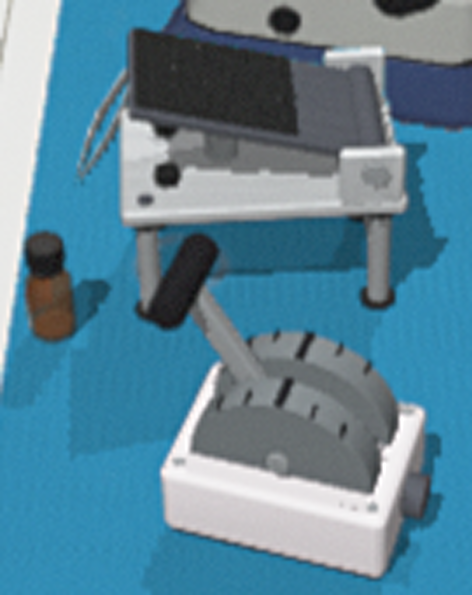

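Readings from the crops:
- **Box top corners, top crop:** (541,67), (692,112), (628,324) and (470,280). The bar runs (507,275) to (625,303), and the long mark is at (590,181).
- **Tread, top crop:** its front edge runs (100,372) to (272,360). The cheek tops are near (76,100) and (280,87).
- **Side crop:** the bar centre is at (183,281).

I'll fit poses to these.

```bash
cat > fit.py <<'E'
from rig import r
import numpy as np
from scipy.optimize import least_squares
C={n:r.camera_info(n) for n in("top","side")}
def proj(n,p):
    E=C[n]["extrinsics"];q=E[:3,:3].T@(np.asarray(p)-E[:3,3]);q=C[n]["K"]@q;return q[:2]/q[2]
px={"top":lambda u,v:np.array([200+u/5,165+v/5])-.4,"side":lambda u,v:np.array([200+u/3.5,140+v/3.5])-.36}
def W(P,l):
    c,s=np.cos(P[2]),np.sin(P[2]);return np.array([P[0]+c*l[0]-s*l[1],P[1]+s*l[0]+c*l[1],l[2]])
def fit(obs,x0,name):
    def f(P):return np.concatenate([proj(n,W(P,l(P)))-px[n](*uv) for n,l,uv in obs])
    s=least_squares(f,x0,loss="soft_l1",x_scale=[10,10,.1,.1][:len(x0)])
    print(name,np.round(s.x,3));print(np.round(f(s.x).reshape(-1,2),1).tolist());return s.x
k=lambda *l:(lambda P:l)
bar=lambda dy:(lambda P:(-100*np.sin(.7-P[3]),dy,45+100*np.cos(.7-P[3])))
B=fit([("top",k(55,40,45),(541,67)),("top",k(55,-40,45),(692,112)),("top",k(-55,-40,45),(628,324)),("top",k(-55,40,45),(470,280)),
("top",k(0,0,90),(590,181)),("side",k(-55,-40,45),(165,465)),("side",k(55,-40,45),(383,512)),("side",k(55,40,45),(425,408)),("side",k(-55,40,45),(220,365)),
("top",bar(26),(507,275)),("top",bar(-26),(625,303)),("side",bar(0),(183,281))],[450,-450,-.2,.2],"box")
F=fit([("top",k(-65.1,38,140),(100,372)),("top",k(-65.1,-38,140),(272,360)),("top",k(-75,-48,78),(308,382)),("top",k(-75,48,78),(100,397)),
("side",k(-65.1,38,140),(130,32)),("side",k(-65.1,-38,140),(130,110))],[450,-250,0],"foot")
print("bar",W(B,bar(0)(B)),"bar upright",W(B,(0,0,145)),"pad",W(F,(57-94.3,0,132)),"hinge",W(F,(57,0,98)))
E
python3 fit.py
```

```text
box [ 5.19366e+02 -4.59149e+02 -3.28000e-01  1.54000e-01]
[[-1.3, -1.8], [0.9, -0.8], [0.2, 1.3], [-1.0, -0.2], [0.0, -0.1], [-2.9, 2.8], [0.3, 4.8], [0.5, -0.4], [-2.5, -1.5], [-0.6, -1.8], [-0.6, -0.0], [-0.3, 0.8]]
foot [ 5.05188e+02 -2.81445e+02  4.60000e-02]
[[-0.8, -0.5], [1.3, -0.6], [0.8, 0.1], [-0.4, 0.1], [-0.5, -1.6], [-0.3, 0.2]]
bar [ 470.17103846 -442.42855835  130.44162407] bar upright [ 519.36615096 -459.14889875  145.        ] pad [ 467.9276597  -283.16919892  132.        ] hinge [ 562.12686933 -278.8104254    98.        ]
```

Both fits agree with the stated sizes to within 1–3 px. The bar is at (470,-442,130), with the upright target at (519,-459,145), and the pad is at (468,-283,132). I'll retract first, so the sweep passes the microscope at a small radius.

Request:
apply_moves(series="0 -3.9 -0.6 0 0 0 -1;0 -3.9 -0.6 0 0 0 -1;0 -3.9 -0.6 0 0 0 -1;0 -3.9 -0.6 0 0 0 -1;0 -3.9 -0.6 0 0 0 -1;0 -3.9 -0.6 0 0 0 -1;0 -3.9 -0.6 0 0 0 -1;0 -3.7 -0.6 0 0 0 -1;0 0 0 0 0 0 -1;0 0 0 0 0 0 -1")

```text
clock: 0.93
eef_pos: [130.7, 285.3, 296.7]
tcp_rot: [3.139, 0.0, 2.712]
contact_force: [0.8, 0.2, -0.2]
opening: 0.997
```

Request:
apply_moves(series="-3.75 -0.23 0 0 0 0.12 -1;-3.75 -0.23 0 0 0 0.12 -1;-3.75 -0.23 0 0 0 0.12 -1;-3.75 -0.23 0 0 0 0.12 -1;-3.75 -0.23 0 0 0 0.12 -1;-3.75 -0.23 0 0 0 0.12 -1;-3.75 -0.23 0 0 0 0.12 -1;-3.75 -0.23 0 0 0 0.12 -1;-3.75 -0.23 0 0 0 0.12 -1;-3.75 -0.23 0 0 0 0.12 -1")

```text
clock: 1.77
eef_pos: [314.5, -19.1, 296.3]
tcp_rot: [3.141, -0.0, 1.506]
contact_force: [1.1, -0.1, 0.3]
opening: 0.999
```

Request:
apply_moves(series="-3.75 -0.23 0 0 0 0.12 -1;-3.75 -0.23 0 0 0 0.12 -1;-3.75 -0.23 0 0 0 0.12 -1;-3.75 -0.23 0 0 0 0.12 -1;-3.75 -0.23 0 0 0 0.12 -1;-3.75 -0.23 0 0 0 0.12 -1;0 0 0 0 0 -0.12 -1;0 0 0 0 0 -0.12 -1;0 0 0 0 0 -0.12 -1;0 0 0 0 0 -0.09 -1")

```text
clock: 2.6
eef_pos: [223.3, -219.7, 296.0]
tcp_rot: [-3.141, -0.0, 1.246]
contact_force: [0.3, 0.2, 0.8]
opening: 1.0
```

Request:
apply_moves(series="-1.47 3.39 0.73 0 0 0 -1;-1.47 3.39 0.73 0 0 0 -1;-1.47 3.39 0.73 0 0 0 -1;-1.47 3.39 0.73 0 0 0 -1;-1.47 3.39 0.73 0 0 0 -1;-1.47 3.39 0.73 0 0 0 -1;-1.47 3.39 0.73 0 0 0 -1;-1.47 3.39 0.73 0 0 0 -1;-1.44 3.36 0.73 0 0 0 -1;0 0 0 0 0 0 -1")

```text
clock: 3.43
eef_pos: [473.1, -445.9, 226.6]
tcp_rot: [-3.142, -0.0, 1.242]
contact_force: [-1.3, 1.7, 0.8]
opening: 1.0
```

Run:
```python
from rig import r
import cv2,numpy as np
c=r.camera_info("wrist");a=r.grab_frame("wrist");cv2.imwrite("pics/w1.png",a)
s=r.sense();print(s["eef_pos"],s["tcp_rot"],s["clock"])
E=c["extrinsics"]
for n,p in dict(bar=[470,-442,130],up=[519,-459,145],mark=[519,-459,90],pad=[468,-283,132]).items():
    q=c["K"]@(E[:3,:3].T@(np.array(p)-E[:3,3]));print(n,q[:2]/q[2])
```

```text
[ 470.91829222 -443.91683968  227.1603766 ] [-3.13944550e+00 -9.89074772e-04  1.24190019e+00] 3.4833
bar [268.85249712 209.48771813]
up [340.08587332 216.01693072]
mark [327.55467255 196.67573835]
pad [182.08887781 -19.00202909]
```

View pics/w1.png

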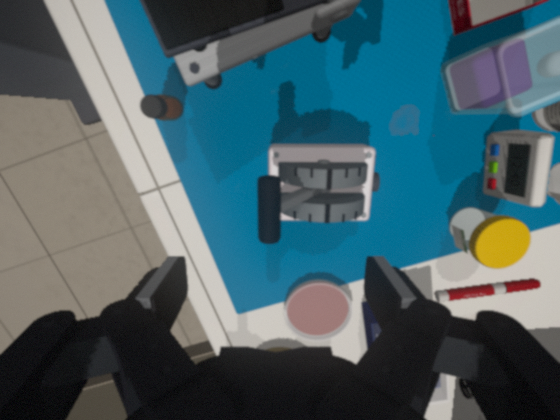

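The wrist view has the crossbar at (269,210), where I predicted it. The cheek marks are about 3–4 px left of prediction, so the box centre may be about 3 mm nearer. Now I'll descend with the fingers on either side of the bar.

Request:
apply_moves(series="0 0 2 0 0 0 -1;0 0 2 0 0 0 -1;0 0 2 0 0 0 -1;0 0 2 0 0 0 -1;0 0 1.5 0 0 0 -1;0 0 1 0 0 0 -1;0 0 0 0 0 0 -1;0 0 0 0 0 0 -1;0 0 0 0 0 0 -1;0 0 0 0 0 0 -1")

```text
clock: 4.32
eef_pos: [469.4, -442.6, 126.8]
tcp_rot: [3.14, 0.001, 1.242]
contact_force: [-0.5, -0.2, -0.1]
opening: 0.997
```

Request:
apply_moves(series="0 0.6 0 0 0 0 -1;0 0.7 0 0 0 0 -1;0 0.7 -0.1 0 0 0 -1;0 0.7 -0.1 0 0 0 -1;0 0.7 -0.1 0 0 0 -1;0 0.7 -0.1 0 0 0 -1;0 0.7 -0.1 0 0 0 -1;0 0.3 0 0 0 0 -1;0 0 0 0 0 0 0;0 0 0 0 0 0 0.5", squeeze=20)

```text
clock: 5.15
eef_pos: [517.1, -458.4, 130.4]
tcp_rot: [-3.141, -0.0, 1.242]
contact_force: [-2.5, 0.4, 1.6]
opening: 0.749
```

Request:
apply_moves(series="0 0 0 0 0 0 1;0 0 0 0 0 0 1;0 0 0 0 0 0 1;0 0 0 0 0 0 1;0 0 0 0 0 0 1;0 0 0 0 0 0 1;0 0 0 0 0 0 1;0 0 0 0 0 0 1;0 0 0 0 0 0 1;0 0 0 0 0 0 1", squeeze=20)

```text
clock: 5.98
eef_pos: [517.1, -458.6, 130.7]
tcp_rot: [3.141, 0.0, 1.242]
contact_force: [-0.8, 0.0, 2.0]
opening: 0.203
```

Run:
```python
from rig import r
import cv2,numpy as np
a=r.grab_frame("side")[170:310,200:340];cv2.imwrite("pics/s2.png",cv2.resize(a,None,fx=4,fy=4,interpolation=cv2.INTER_CUBIC))
s=r.sense();print(s["eef_pos"],s["tcp_rot"],s["clock"],s["opening"],s["contact_force"])
```

```text
[ 517.12493977 -458.58470009  130.65999236] [3.14145408e+00 1.15519963e-04 1.24178789e+00] 6.0333 0.20820880740060452 [-1.74101573  0.77491872  2.10136699]
```

View pics/s2.png

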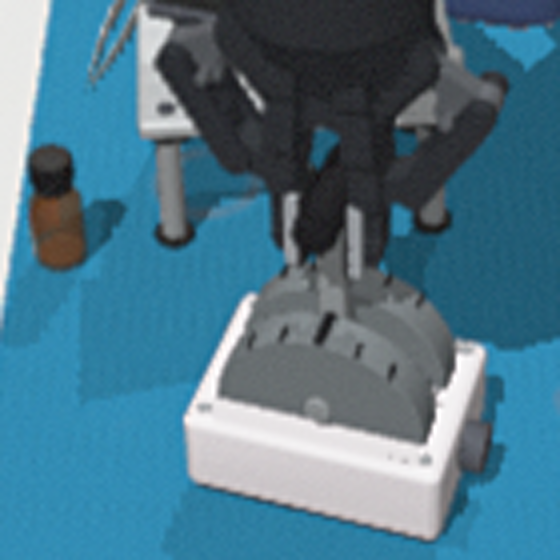

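The bar is gripped, with the opening at about 17.5 mm, and the lever looks upright at the long mark (325,328). I'll release, lift and check.

Request:
apply_moves(series="0 0 0 0 0 0 -1;0 0 0 0 0 0 -1;0 0 0 0 0 0 -1;0 0 0 0 0 0 -1;0 0 -1 0 0 0 -1;0 0 -2 0 0 0 -1;0 0 -2 0 0 0 -1;0 0 -2 0 0 0 -1;0 0 -2 0 0 0 -1;0 0 -2 0 0 0 -1")

```text
clock: 6.87
eef_pos: [517.2, -458.5, 242.5]
tcp_rot: [3.141, 0.0, 1.242]
contact_force: [1.2, -0.7, 0.5]
opening: 0.996
```

Run:
```python
from rig import r
import cv2,numpy as np
c=r.camera_info("wrist");w=r.grab_frame("wrist")
a=r.grab_frame("side")[170:310,200:340]
w=w[120:260,220:420]
out=np.hstack([cv2.resize(a,(400,400),interpolation=cv2.INTER_CUBIC),cv2.resize(w,(400,280),interpolation=cv2.INTER_CUBIC)[[*range(280)]+[279]*120]])
cv2.imwrite("pics/c3.png",out)
s=r.sense();print(s["eef_pos"],s["tcp_rot"],s["clock"],s["opening"])
np.savez("w3.npz",E=c["extrinsics"],K=c["K"])
```

```text
[ 518.64792208 -459.85581786  245.45254406] [3.13525725e+00 2.62190191e-03 1.24183649e+00] 6.9667 1.000613877816884
```

View pics/c3.png

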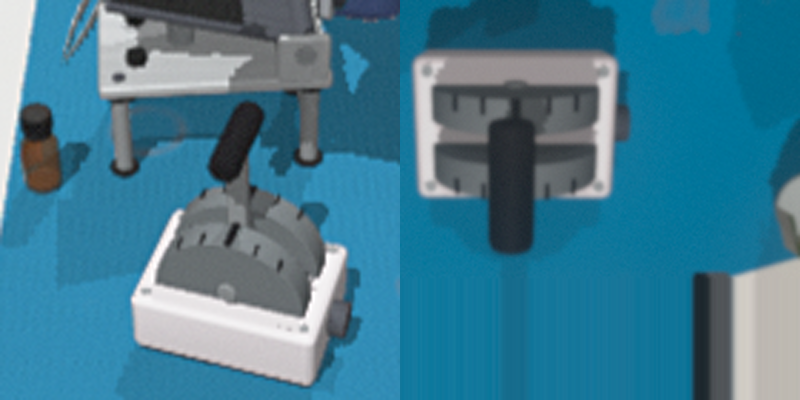

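In the side half the lever stands upright: the bar is at (238,141) and the long mark at (233,235). In the wrist half the bar's centreline is at x = 511 and the box centre at x = 515. I'll refit all views together to get the angle.

```bash
cat > fit2.py <<'E'
exec(open("fit.py").read().split("B=fit")[0])
z=np.load("w3.npz");C["wrist"]={"extrinsics":z["E"],"K":z["K"]}
px["wrist"]=lambda u,v:np.array([220+(u-400)/2,120+v/2])-.25
px["s3"]=lambda u,v:np.array([200+u/2.857,170+v/2.857])-.3;C["s3"]=C["side"]
wr=[("wrist",k(-55,40,45),(414,53)),("wrist",k(55,40,45),(617,55)),("wrist",k(55,-40,45),(612,197)),("wrist",k(-55,-40,45),(418,197)),("wrist",bar(0),(511,186))]
tp=[("top",k(55,40,45),(541,67)),("top",k(55,-40,45),(692,112)),("top",k(-55,-40,45),(628,324)),("top",k(-55,40,45),(470,280)),("top",k(0,0,90),(590,181))]
sd=[("s3",k(0,-25,90),(233,233)),("s3",k(0,25,90),(254,192)),("s3",bar(0),(238,141))]
fit(wr,[519,-459,-.33,.7],"wrist only");fit(sd+tp,[519,-459,-.33,.7],"side+top");fit(wr+tp+sd,[519,-459,-.33,.7],"all")
E
python3 fit2.py
```

```text
wrist only [ 5.20259e+02 -4.58954e+02 -3.33000e-01  6.78000e-01]
[[-1.1, 0.5], [1.4, -0.0], [0.0, 0.6], [-0.1, 0.2], [0.0, -1.1]]
side+top [ 5.20344e+02 -4.58873e+02 -3.21000e-01  6.85000e-01]
[[-1.9, 5.3], [-0.3, -1.4], [-0.1, 0.8], [-1.6, -2.2], [0.6, -1.4], [0.3, 0.8], [-1.0, -0.5], [-0.1, -0.5]]
all [ 5.20223e+02 -4.58937e+02 -3.31000e-01  6.79000e-01]
[[-1.2, 0.6], [1.3, -0.1], [0.0, 0.5], [-0.1, 0.2], [0.2, -1.1], [-1.3, -2.2], [0.8, -1.1], [0.0, 0.9], [-1.1, -0.7], [-0.1, -0.5], [-2.2, 5.3], [-0.2, -1.4], [-0.6, 0.8]]
```

All three fits put the lever at 0.68, which is 2–3 mm short at the bar. I'll regrip 2.5 mm farther along.

Request:
apply_moves(series="0 0.25 2 0 0 0 -1;0 0 2 0 0 0 -1;0 0 2 0 0 0 -1;0 0 2 0 0 0 -1;0 0 2 0 0 0 -1;0 0 1 0 0 0 -1;0 0 0 0 0 0 -1;0 0 0 0 0 0 0;0 0 0 0 0 0 1;0 0 0 0 0 0 1")

```text
clock: 7.8
eef_pos: [520.1, -459.9, 132.1]
tcp_rot: [3.14, 0.001, 1.242]
contact_force: [1.4, -0.3, 0.8]
opening: 0.602
```

Request:
apply_moves(series="0 0 0 0 0 0 1;0 0 0 0 0 0 1;0 0 0 0 0 0 1;0 0 0 0 0 0 1;0 0 0 0 0 0 1;0 0 0 0 0 0 1;0 0 0 0 0 0 1;0 0 0 0 0 0 1;0 0 0 0 0 0 1;0 0 0 0 0 0 1")

```text
clock: 8.63
eef_pos: [519.6, -459.6, 131.4]
tcp_rot: [3.141, 0.0, 1.242]
contact_force: [-2.4, 1.2, 5.7]
opening: 0.202
```

Request:
apply_moves(series="0 0 0 0 0 0 -1;0 0 0 0 0 0 -1;0 0 0 0 0 0 -1;0 0 0 0 0 0 -1;0 0 -1 0 0 0 -1;0 0 -2 0 0 0 -1;0 0 -2 0 0 0 -1;0 0 -2 0 0 0 -1;0 0 -2 0 0 0 -1;0 0 -2 0 0 0 -1")

```text
clock: 9.47
eef_pos: [519.4, -459.3, 242.3]
tcp_rot: [3.141, 0.0, 1.242]
contact_force: [0.2, -0.2, 0.9]
opening: 0.998
```

Request:
apply_moves(series="2.5 -1.75 0 0 0 0 1;2.5 -1.75 0 0 0 0 1;2.5 -1.75 0 0 0 0 1;2.5 -1.75 0 0 0 0 1;2.5 -1.75 0 0 0 0 1;2.5 -1.8 0 0 0 0 1;0 0 0 0 0 0 1;0 0 0 0 0 0 1;0 0 0 0 0 0 1;0 0 0 0 0 0 1")

```text
clock: 10.3
eef_pos: [468.7, -284.3, 241.0]
tcp_rot: [3.14, 0.0, 1.241]
contact_force: [0.6, 0.5, -0.2]
opening: 0.004
```

Run:
```python
from rig import r
import cv2,numpy as np
w=r.grab_frame("side")[90:310,190:350];a=r.grab_frame("top")[145:275,200:350]
out=np.hstack([cv2.resize(w,(400,550),interpolation=cv2.INTER_CUBIC),cv2.resize(a,(400,347),interpolation=cv2.INTER_CUBIC)[[*range(347)]+[346]*203]])
cv2.imwrite("pics/c4.png",out)
s=r.sense();print(s["eef_pos"],s["tcp_rot"],s["clock"],s["opening"],s["contact_force"])
```

```text
[ 468.41500466 -284.27440167  240.61614754] [3.14130061e+00 1.96535322e-04 1.24093677e+00] 10.4 -0.00377135558363277 [-0.43748721 -0.20307648 -0.97206925]
```

View pics/c4.png

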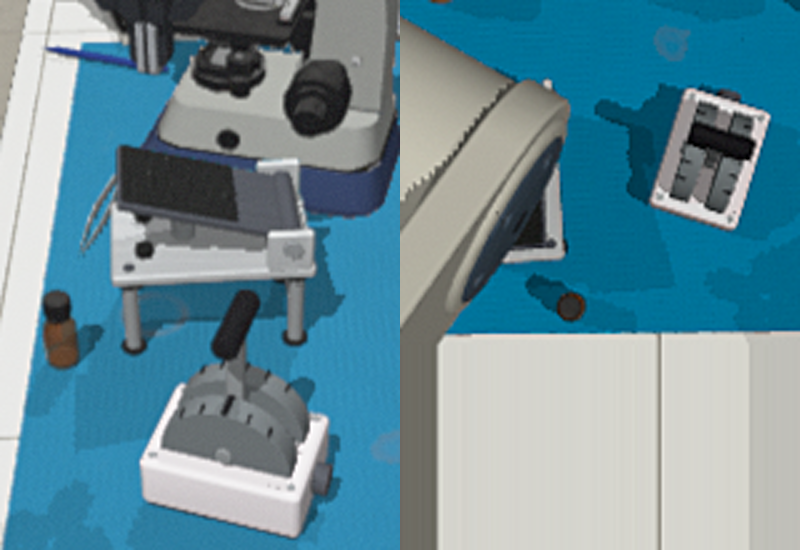

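The lever is upright in both views, and the gripper is above the pad. Now I'll approach the tread.

Request:
apply_moves(series="0 0 1.5 0 0 0 1;0 0 2 0 0 0 1;0 0 2 0 0 0 1;0 0 1.5 0 0 0 1;0 0 1 0 0 0 1;0 0 0.7 0 0 0 1;0 0 0 0 0 0 1;0 0 0 0 0 0 1;0 0 0 0 0 0 1;0 0 0 0 0 0 1")

```text
clock: 11.23
eef_pos: [468.6, -283.7, 154.5]
tcp_rot: [3.14, 0.0, 1.242]
contact_force: [-0.8, 0.7, 0.8]
opening: 0.001
```

Request:
apply_moves(series="0 0 0.2 0 0 0 1;0 0 0.3 0 0 0 1;0 0 0.3 0 0 0 1;0 0 0.3 0 0 0 1;0 0 0.3 0 0 0 1;0 0 0.3 0 0 0 1;0 0 0.3 0 0 0 1;0 0 0 0 0 0 1;0 0 0 0 0 0 1;0 0 0 0 0 0 1")

```text
clock: 12.07
eef_pos: [468.0, -283.5, 134.1]
tcp_rot: [3.142, 0.0, 1.242]
contact_force: [-3.1, -0.3, 7.9]
opening: 0.001
```

Request:
apply_moves(series="0 0 0.3 0 0 0 1;0 0 0.3 0 0 0 1;0 0 0.2 0 0 0 1;0 0 0.15 0 0 0 1;0 0 0.15 0 0 0 1;0 0 0.1 0 0 0 1;0 0 0.1 0 0 0 1;0 0 0 0 0 0 1;0 0 0 0 0 0 1;0 0 0 0 0 0 1")

```text
clock: 12.9
eef_pos: [467.4, -283.7, 122.9]
tcp_rot: [-3.141, 0.001, 1.242]
contact_force: [-12.6, 1.7, 31.8]
opening: 0.001
```

The force jumped to 32 N against the 10 N spring hold, so the pedal is on its stop. I'll hold and then rise.

Request:
apply_moves(series="0 0 0 0 0 0 1;0 0 0 0 0 0 1;0 0 0 0 0 0 1;0 0 0 0 0 0 1;0 0 0 0 0 0 1;0 0 0 0 0 0 1;0 0 0 0 0 0 1;0 0 0 0 0 0 1;0 0 0 0 0 0 1;0 0 -0.3 0 0 0 1")

```text
clock: 13.73
eef_pos: [467.4, -283.6, 124.9]
tcp_rot: [-3.141, 0.001, 1.242]
contact_force: [-5.3, -0.6, 10.0]
opening: 0.002
```

Request:
apply_moves(series="0 0 -0.6 0 0 0 1;0 0 -0.6 0 0 0 1;0 0 -0.6 0 0 0 1;0 0 -0.8 0 0 0 1;0 0 -1.5 0 0 0 1;0 0 -2 0 0 0 1;0 0 -2 0 0 0 1;0 0 -2 0 0 0 1;0 0 -1 0 0 0 1;0 0 0 0 0 0 1")

```text
clock: 14.57
eef_pos: [468.9, -283.8, 236.6]
tcp_rot: [3.138, 0.001, 1.242]
contact_force: [0.4, -0.6, 1.4]
opening: 0.002
```

Run:
```python
from rig import r
import cv2,numpy as np
w=r.grab_frame("side")[90:310,190:350]
cv2.imwrite("pics/c5.png",cv2.resize(w,(400,550),interpolation=cv2.INTER_CUBIC))
s=r.sense();print(s["eef_pos"],s["clock"],s["contact_force"],abs(s["qvel"]).max())
```

```text
[ 468.23880337 -283.44796514  235.07286048] 14.6167 [-0.67624805  0.25602293 -0.38143612] 0.03067942962150833
```

View pics/c5.png

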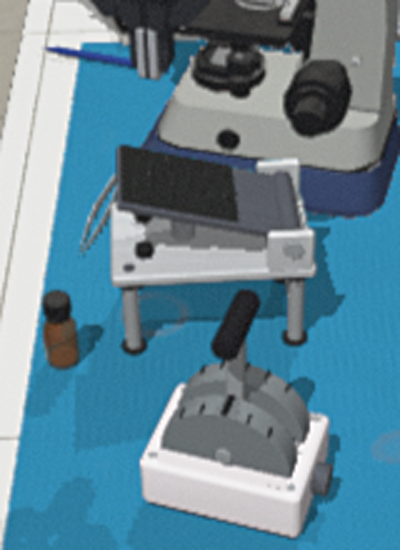

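The pedal is back at rest, with its front edge at (120,150) as before. The lever is unchanged and the bottle is where it was at (60,330), so I'll hand in.

```bash
python3 -c "
from rig import r
print(r.sign_off())"
```

```text
the job is handed in; nothing more can be done
None
```

The test stroke is done and handed in at about 14.6 s of the 48 s allowed; sign-off gave no verdict.

- **Lever:** I gripped the crossbar, swung the lever up and let go. A check from three views put it at about 0.68 rad, 2–3 mm short of the mark, so I regripped 2.5 mm farther along. On that regrip the bar was centred within about 0.4 mm of my estimate of upright. The later pictures show it upright at the long mark and unmoved by the pedal stroke. I did not refit its angle after the regrip.
- **Pedal:** I pressed it with closed fingertips after the lever was set. The force rose to about 32 N, well above the 10 N spring hold, so it was on its stop. It stayed down for about 1 s.
- **Final picture:** The pedal is fully up, the bottle stands where it was, and the gripper is clear of everything with the force near zero.

A few box readings disagreed with the fit: most by 1–3 px, the worst by about 5 px in the side view. The first wrist picture had suggested the box was 3 mm nearer, but the later fit put it about 1 mm farther, and I used the later one.

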